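Nest the parts pots and hold them out level

ROBOT

A 7-joint arm with a two-finger parallel gripper is mounted at the origin on a cart in front of the work surface, level with it; the furniture and walls round the work are solid. World frame = base frame: x ahead of the robot, y to its left, z up, the work surface at z = 0. Lengths are in m, angles in rad, forces in N, time in s.
With the tool pointing down it reaches from about 0.4 to 0.85 m from the base axis. Payload 10.4 kg.
Tool frame: the origin (TCP) lies midway between the tips of the shut fingers; the grasp point (between the pads) lies 19 mm behind it; z points along the fingers, y is the line along which they close (so a half turn about z gives the same grasp; the last joint's range is limited). The gripper opens to 85 mm and grips with 20 to 120 N. Pads are 22 mm wide; open, the fingers measure 114 mm over their backs; the gripper's body (76 mm by 85 mm) begins 54 mm behind the grasp point. The pads swing forward as they close: fully open they stand 13 mm farther back than shut.
Start: joints at [-1.17, 0.332, -0.065, 1.46, 0.022, 1.35, -0.088], TCP at [0.257, 0.57, 0.231] pointing down, gripper open.
Joint ranges: [-2.6, 2.6], [-0.5, 2.12], [-1.47, 1.34], [0.16, 2.42], [-1.27, 4.41], [0.06, 2.06], [-2.6, 2.6]. Speed limits (rad/s): [2.22, 2.22, 2.79, 2.79, 3.14, 3.14, 3.14].

INTERFACE

Orientations are given as a unit quaternion [x, y, z, w].
In Python, from workcell import monitor, eyes, manip gives the robot as it stands.
- The arm moves only by the tool send_rows, never from a script. Its arguments are lists of equal length, an entry for each row: "offset": the shift along the tool's x, y, z in mm, a list of three; "roll": the turn about the tool's z in rad. In form: {"offset": [[tx, ty, tz], ...], "roll": [roll, ...]}. A call has exactly 5 rows; each row is the pose to reach, as a shift and turn from the pose commanded when the call began, along the tool's axes at that moment; what a row does not reach only later rows make up. A row lasts 1/12 s, in which the tool goes at most 41.7 mm and 7.16 degrees, less where a joint would pass 70% of its speed; a pose out of reach is approached as far as the arm can. A call with a gripper value outside its range is refused whole. "jaw" is the opening, from 0 (shut) to 1 (fully open), set as the call begins (left out, the last holds). The fingers move at their own pace and stop on an object; "newtons" is the grip in N (left out, the last holds). Time passes only in rows, so rows that repeat a pose let the fingers close, or fill a call up. It gives the time, the measured TCP pose, the force and the opening at its end, in the units of the state.
- monitor.get_obs(): the state, without advancing time (a new reading comes with each control period).
- eyes.camera(name): name is "side" or "top" or "wrist"; returns (picture, depth): 400x640x3 uint8, blue, green, red; 400x640 float32, m along the optical axis (not along the pixel's ray), 0 where there is no reading.
- eyes.camera_params(name): a dict with "fovy" (degrees; the focal length in pixels is half the picture's height over the tangent of half this angle, whatever the lens; pixels are square), "cx", "cy" (the principal point, pixels), "k1" (the pictures are not rectified: a ray, as slopes to the right and down, at radius r is drawn at 1 + k1 r^2 times it, then the intrinsics apply), "R" (3x3) and "t" (3): a world point X has camera coordinates R X + t. Camera axes: x right, y down, z forward; pixel columns grow to the right and rows downward; lengths in m; the calibration is good to about 2 mm. A picture is of the moment at which its call begins: read the wrist's pose just before it. camera_params takes no time and is no camera call; for the wrist camera it gives the pose at the moment of the call.
- manip.hand_in(): hands the job in, once; it reports no verdict.
The state is a dict: "clock": time; "joint_pos": joint angles; "joint_velocities": joint speeds; "tau": joint torques, N m; "position": TCP position; "ee_rot": TCP orientation; "ft_force": force on the tool from outside, world axes, zero at the start; "torque": the same for the moment, N m; "grip_width": opening from 0.0 (shut) to 1.0 (fully open).
Only numpy, scipy, OpenCV 4.12 (cv2) and the standard library are available. Lean on these libraries where they do the work, as an engineer would, in place of code of your own. Each camera call takes 0.05 s, during which the arm holds its last target. There are 200 camera calls.

TASK

Clear up the three empty parts pots: lower the orange pot into the grey one and let it go, then lower the white pot into the orange one and let it go, setting each down inside without dropping it. Then take the grey pot from outside, lift the whole nest and hold it still and level over the middle of the black pad that lies nearest the pots, its underside about 15 cm above the bench top, for a colleague to take; the program finishes while still holding it there. Leave the other things on the bench where they are.

Things in the scene. Friction and masses are not known exactly. Their poses are not given: they have to be found in the camera images.
- big_pot: Grey round open pot for small parts, loose, empty, standing upright; straight plain wall, outer diameter 64 mm, height 60 mm, wall 3 mm, solid floor 12 mm thick, foot edge chamfered 3 mm, thin black band round the foot. Mouth 58 mm wide; about 0.11 to 0.22 kg. Tall fixed cartons stand close behind the pots: swing in on the near side. Origin: centre of the underside; z axis points up through the mouth.
- middle_pot: Orange round open pot for small parts, loose, empty, standing upright; straight plain wall, outer diameter 50 mm, height 66 mm, wall 3 mm, solid floor 12 mm thick, foot edge chamfered 3 mm, thin black band round the foot. Mouth 44 mm wide; about 0.08 to 0.15 kg; seated in the grey pot it stands 18 mm proud of the grey rim. Origin: centre of the underside; z axis points up through the mouth.
- small_pot: White round open pot for small parts, loose, empty, standing upright; straight plain wall, outer diameter 36 mm, height 72 mm, wall 3 mm, solid floor 12 mm thick, foot edge chamfered 3 mm, thin black band round the foot. About 0.06 to 0.11 kg; seated in the orange pot it stands 18 mm proud of the orange rim, and the whole nest is 96 mm tall. Origin: centre of the underside; z axis points up through the mouth.
- check_pad: Black rectangular pad, 210 x 153 x 16 mm, fixed on the bench at the left. Origin: centre of its underside, on the bench top; x axis along the 210 mm side.
- screw_dish: Bystander: shallow round steel dish with small screws in it, 96 mm across, 26 mm high, loose. Origin: centre of the underside.
- black_tape: Bystander: small roll of black tape lying flat, 53 mm across, 19 mm high, loose. Origin: centre of the underside.
- barrier: Bystander: black plastic barrier plate lying flat, 43 x 100 x 8 mm, loose, its long side along its y axis. Origin: centre of the underside.
- blue_screwdriver: Bystander: screwdriver with blue handle, lying behind the pad along its y axis, 26 x 182 x 26 mm, loose. Origin: centre of the underside.
- brown_tape: Bystander: large roll of brown packing tape lying flat at the right, 94 mm across, 48 mm high, loose. Origin: centre of the underside.
There are look-alikes about, which are no part of the job. Several things have the shape of the middle_pot; the one meant has the colours described above. Leave any blue look-alike of the big_pot alone.

How it is judged:
On the way, in this order (a step that is already met when the one before it is completed fails the run):
1. the orange pot sits on the floor of the grey pot and is let go (z of middle_pot in the frame of big_pot between 0.008 and 0.015 m and distance between middle_pot and big_pot below 0.018 m and contact force between the fingers and middle_pot below 0.1 N), for 0.2 s.
2. the white pot sits on the floor of the orange pot, which sits in the grey one, and is let go (z of middle_pot in the frame of big_pot between 0.008 and 0.015 m and distance between middle_pot and big_pot below 0.018 m and z of small_pot in the frame of middle_pot between 0.008 and 0.015 m and distance between small_pot and middle_pot below 0.018 m and contact force between the fingers and small_pot below 0.1 N), for 0.2 s.
At the end, for the whole second after the job is handed in: Fingers hold the grey pot, orange seated in it, white in the orange; grey underside 9 to 21 cm above the bench top, its centre within 5 cm of the pad centre seen from above; all pots within 0.12 rad of level, under 0.03 m/s and 0.3 rad/s; nothing else carries them (height (world z) of big_pot between 0.09 and 0.21 m and horizontal distance between big_pot and check_pad below 0.05 m and contact force between the fingers and big_pot above 0.5 N and contact force between big_pot and check_pad below 0.1 N and z of middle_pot in the frame of big_pot between 0.008 and 0.015 m and distance between middle_pot and big_pot below 0.018 m and z of small_pot in the frame of middle_pot between 0.008 and 0.015 m and distance between small_pot and middle_pot below 0.018 m and angle between each of big_pot, middle_pot, small_pot's own z axis and vertical below 0.12 rad and linear speed of each of big_pot, middle_pot, small_pot below 0.03 m/s and angular speed of each of big_pot, middle_pot, small_pot below 0.3 rad/s); the arm keeps its last pose, push and grip.
It fails at once if the orange pot is dropped (out of the fingers and moving faster than 0.7 m/s) (contact force between the fingers and middle_pot below 0.1 N and linear speed of middle_pot above 0.7 m/s and contact force between middle_pot and anything else below 0.1 N).
It fails at once if the white pot is dropped (out of the fingers and moving faster than 0.7 m/s) (contact force between the fingers and small_pot below 0.1 N and linear speed of small_pot above 0.7 m/s and contact force between small_pot and anything else below 0.1 N).
It fails at once if the grey pot is dropped (out of the fingers and moving faster than 0.7 m/s) (contact force between the fingers and big_pot below 0.1 N and linear speed of big_pot above 0.7 m/s and contact force between big_pot and anything else below 0.1 N).
It fails at once if a bystander is moved more than 3 cm (distance of any of screw_dish, black_tape, barrier, blue_screwdriver, brown_tape from where it was at the start of the episode above 0.03 m).
It also fails if it takes over 72 s, if anything falls off the work surface, if the arm or the gripper's body presses on something with over 40 N, if the wrist force passes 120 N, or if a joint passes its speed limit or range.

## Working session

There is one attempt and no reset: what is moved stays moved. The work goes in short steps, Python scripts to look and compute and a tool call to move; the robot and the scene stay as the last step left them, time stands still between calls to the robot, and variables do not carry over. Pictures are saved under pics/ and viewed, on a budget of 10 in all, crops included, one or two more only if the job needs it, and the job is handed in when it is done.

Besides the shell and the picture viewer there is one more tool, called in YAML: its name, and indented under it one key for each argument. send_rows: Moves the arm, as the interface text tells. Its arguments: {"type":"object","properties":{"offset":{"type":"array"},"roll":{"type":"array"},"jaw":{"type":"number"},"newtons":{"type":"number"}},"required":["offset","roll"]}

```bash
mkdir -p pics
cat > h.py <<'E'
import numpy as np, cv2
from workcell import monitor, eyes, manip
def shot(n):
    p=eyes.camera_params(n); im,d=eyes.camera(n); return im,d,p
def world(p,d):
    f=200/np.tan(np.radians(p['fovy'])/2)
    v,u=np.mgrid[0:400,0:640].astype(float)
    K=np.array([[f,0,p['cx']],[0,f,p['cy']],[0,0,1]])
    # model: xd = x(1+k1 r^2)
    pts=cv2.undistortPoints(np.stack([u.ravel(),v.ravel()],1)[:,None],K,np.array([p['k1'],0,0,0,0.])).reshape(400,640,2)
    P=np.dstack([pts*d[...,None],d])
    return (P-np.array(p['t']))@np.array(p['R'])
E
python3 - <<'E'
from h import *
print(monitor.get_obs())
for n in('top','side'):
    im,d,p=shot(n); print(n,{k:np.round(v,3).tolist() for k,v in p.items()})
    np.savez(n,im=im,d=d,W=world(p,d)); cv2.imwrite(f'pics/{n}0.png',im)
E
```

```text
{'clock': 0.0, 'joint_pos': array([-1.16959358,  0.33288253, -0.06466909,  1.46096062,  0.02158228,
        1.34989949, -0.08853101]), 'joint_velocities': array([ 0.00148549, -0.00152398, -0.00110415,  0.00051676, -0.00048724,
        0.00146709,  0.00046009]), 'tau': array([ 2.40266927e-04, -6.25453734e+01,  4.92477464e-02, -3.91617036e+01,
        1.62456266e-02,  9.87222214e-03,  2.71384238e-05]), 'position': array([0.25687737, 0.56934902, 0.23049998]), 'ee_rot': array([ 2.10339957e-01,  9.77628034e-01, -7.17235657e-04, -1.23110052e-04]), 'ft_force': array([0.07185843, 0.30432864, 0.40300996]), 'torque': array([ 0.00316693,  0.01435472, -0.03005074]), 'grip_width': 0.9996465329330322}
top {'fovy': 44.49, 'cx': 330.132, 'cy': 195.05, 'k1': -0.095, 'R': [[0.007, -1.0, 0.012], [-0.992, -0.008, -0.122], [0.122, -0.011, -0.992]], 't': [-0.084, 0.534, 2.028]}
side {'fovy': 54.166, 'cx': 320.136, 'cy': 194.841, 'k1': 0.028, 'R': [[0.937, -0.35, 0.007], [-0.124, -0.351, -0.928], [0.327, 0.869, -0.372]], 't': [-0.519, 0.061, 1.151]}
```

View pics/top0.png

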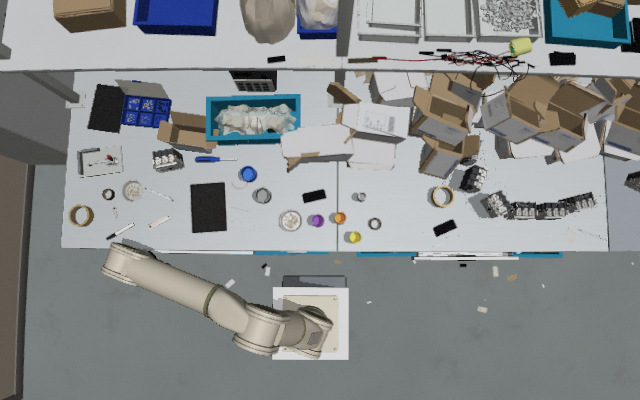

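View pics/side0.png

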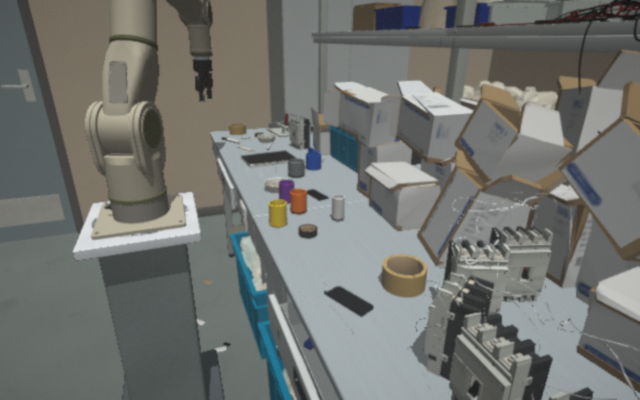

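The top view shows the pad at (208,207), the grey pot at (263,196) beside a blue look-alike at (248,174), the orange pot at (340,218), white at (361,197), yellow at (354,237), purple at (316,220), the dish at (291,220), the barrier at (314,196) and black tape at (375,224). The side view shows the same pots: grey (296,167), orange (299,201) and white (338,208).

Run:
```python
import numpy as np
z=np.load('top.npz');W=z['W'];im=z['im']
for n,u,v,r in [('grey',263,196,11),('blue',248,174,11),('white',361,197,8),('orange',340,218,8),('yellow',354,237,9),('purple',316,220,9),('dish',291,220,13),('tape',375,224,9),('barrier',314,196,12)]:
    P=W[v-r:v+r+1,u-r:u+r+1].reshape(-1,3); top=P[:,2].max()
    Q=P[P[:,2]>max(.006,top-.025)] 
    print(n,len(Q),'ztop',round(top,3),'mid',np.round((Q.min(0)+Q.max(0))/2,3)[:2],'ext',np.round(np.ptp(Q,axis=0),3)[:2])
P=W[180:235,188:230];m=(P[...,2]>.008)&(P[...,2]<.03);Q=P[m];print('pad',np.median(Q,0),Q.min(0),Q.max(0),len(Q))
import cv2; print(cv2.minAreaRect(Q[:,:2].astype(np.float32)))
print('bench',np.median(W[225:240,250:270].reshape(-1,3),0))
# other high things
m=(W[...,2]>.09)&(W[...,0]>.25)&(W[...,0]<.95)&(abs(W[...,1])<.6)
Q=W[m];
for y in np.arange(-.3,.6,.1):
    q=Q[(Q[:,1]>y)&(Q[:,1]<y+.1)]
    if len(q):print(round(y,1),q[:,0].min().round(3),q[:,2].max().round(3))
```

```text
grey 1 ztop 2.079 mid [ 0.283 -0.057] ext [0. 0.]
blue 1 ztop 2.079 mid [ 0.283 -0.057] ext [0. 0.]
white 26 ztop 0.083 mid [ 0.527 -0.212] ext [0.035 0.034]
orange 4 ztop 2.079 mid [ 0.283 -0.057] ext [0. 0.]
yellow 3 ztop 2.079 mid [ 0.283 -0.057] ext [0. 0.]
purple 30 ztop 0.079 mid [ 0.425 -0.028] ext [0.046 0.046]
dish 1 ztop 2.079 mid [ 0.283 -0.057] ext [0. 0.]
tape 1 ztop 2.079 mid [ 0.283 -0.057] ext [0. 0.]
barrier 4 ztop 2.079 mid [ 0.283 -0.057] ext [0. 0.]
pad [0.47785231 0.43908684 0.01440454] [0.3666506  0.34617256 0.00801399] [0.599146   0.52949628 0.02977255] 1468
((0.48302412033081055, 0.4385911524295807), (0.23521660268306732, 0.17738190293312073), 1.8385646343231201)
bench [0.37855398 0.21918766 0.00144328]
-0.3 0.626 0.535
-0.2 0.63 0.894
-0.1 0.283 2.079
0.0 0.591 0.534
0.1 0.669 0.538
0.2 0.739 0.529
0.3 0.712 0.529
0.4 0.25 0.643
0.5 0.25 0.642
```

Run:
```python
import numpy as np
z=np.load('top.npz');W=z['W'];d=z['d'];W=np.where((d>0)[...,None],W,np.nan)
for n,u,v,r in [('grey',263,196,11),('blue',248,174,11),('white',361,197,8),('orange',340,218,8),('yellow',354,237,9),('purple',316,220,9),('dish',291,220,13),('tape',375,224,9),('barrier',314,196,12)]:
    P=W[v-r:v+r+1,u-r:u+r+1].reshape(-1,3); P=P[np.isfinite(P[:,0])];top=np.sort(P[:,2])[-3]
    Q=P[P[:,2]>max(.006,top-.02)] 
    print(n,len(Q),'ztop',round(top,3),'mid',np.round((Q.min(0)+Q.max(0))/2,3)[:2],'ext',np.round(np.ptp(Q,axis=0),3)[:2])
for x0,x1 in((.5,.95),):
  m=(W[...,2]>.06)&(W[...,0]>x0)&(W[...,0]<x1)&(abs(W[...,1])<.6);Q=W[m]
  for y in np.arange(-.3,.6,.05):
    q=Q[(Q[:,1]>y)&(Q[:,1]<y+.05)]
    if len(q):print(round(y,2),q[:,0].min().round(3),q[:,2].max().round(3), q[q[:,0]<q[:,0].min()+.05][:,2].max().round(3))
```

```text
grey 42 ztop 0.072 mid [0.53  0.202] ext [0.06  0.063]
blue 51 ztop 0.069 mid [0.621 0.265] ext [0.063 0.062]
white 25 ztop 0.082 mid [ 0.527 -0.212] ext [0.035 0.034]
orange 31 ztop 0.076 mid [ 0.438 -0.123] ext [0.046 0.046]
yellow 28 ztop 0.075 mid [ 0.358 -0.185] ext [0.042 0.046]
purple 31 ztop 0.071 mid [ 0.425 -0.028] ext [0.046 0.046]
dish 141 ztop 0.035 mid [0.425 0.086] ext [0.093 0.098]
tape 101 ztop 0.028 mid [ 0.416 -0.271] ext [0.076 0.077]
barrier 131 ztop 0.017 mid [ 0.533 -0.011] ext [0.103 0.103]
-0.3 0.626 0.533 0.153
-0.25 0.51 0.535 0.083
-0.2 0.519 0.534 0.078
-0.15 0.646 0.894 0.345
-0.1 0.643 0.893 0.341
-0.05 0.638 0.528 0.341
-0.0 0.617 0.528 0.345
0.05 0.591 0.534 0.357
0.1 0.669 0.538 0.359
0.15 0.504 0.526 0.074
0.2 0.5 0.526 0.067
0.25 0.592 0.529 0.066
0.3 0.738 0.529 0.18
0.35 0.712 0.527 0.176
0.4 0.704 0.525 0.202
0.45 0.709 0.525 0.197
0.5 0.717 0.525 0.189
0.55 0.635 0.53 0.165
```

Measured: grey (0.530, 0.202), orange (0.438, -0.123), white (0.527, -0.212), pad (0.48, 0.44). The rim heights and diameters match the given sizes. A closing line at about -25° clears the neighbours at all three pots. Next I plan the approach.

```bash
cat >> h.py <<'E'
from scipy.spatial.transform import Rotation as Ro
def plan(wps, yaw_to=None, ncall=None, start=None):
    """print rows, call by call, from the measured pose (or start) to each target xyz (and tool-y heading, deg)"""
    o=monitor.get_obs(); R=Ro.from_quat(o['ee_rot']).as_matrix()
    p=np.array(o['position']); yaw=np.degrees(np.arctan2(R[1,1],R[0,1]))
    print('at',np.round(p,4),'yaw',round(yaw,1),'tilt',np.round(R[:,2],3),'F',np.round(o['ft_force'],1),'grip',round(o['grip_width'],3),'t',round(o['clock'],2),'q',np.round(o['joint_pos'],2))
    for tgt,ty,nc in wps:
        tgt=np.array(tgt); p0,y0=p,yaw
        for c in range(nc):
            a=np.radians(yaw); ax=np.array([[-np.sin(a)*-1,0,0]]) 
            X=np.array([np.sin(a)*-1,np.cos(a),0]); Y=np.array([np.cos(a),np.sin(a),0]); Z=np.array([0,0,-1.])
            rows=[];rl=[]
            for k in range(1,6):
                f=(c*5+k)/(5*nc); q=p0+f*(tgt-p0)-p; rows.append([round(float(q@v)*1000,1) for v in(X,Y,Z)]); rl.append(round(float(np.radians(yaw-(y0+f*(ty-y0)))),3))
            print(rows,rl); f=(c+1)/nc; p=p0+f*(tgt-p0); yaw=y0+f*(ty-y0)
E
python3 - <<'E'
from h import *
plan([((.42,.25,.26),10,2),((.43,-.12,.22),-25,2)])
E
```

```text
at [0.2569 0.5694 0.2306] yaw 65.7 tilt [-0.    -0.001 -1.   ] F [0.5 0.8 0.6] grip 0.999 t 0.1 q [-1.17  0.33 -0.06  1.46  0.02  1.35 -0.09]
[[-28.0, -22.4, -2.9], [-56.0, -44.8, -5.9], [-84.0, -67.2, -8.8], [-112.0, -89.6, -11.8], [-140.0, -112.0, -14.7]] [0.097, 0.194, 0.292, 0.389, 0.486]
[[-35.2, -6.7, -2.9], [-70.5, -13.5, -5.9], [-105.7, -20.2, -8.8], [-140.9, -26.9, -11.8], [-176.1, -33.6, -14.7]] [0.097, 0.194, 0.292, 0.389, 0.486]
[[-36.6, -5.4, 4.0], [-73.2, -10.9, 8.0], [-109.8, -16.3, 12.0], [-146.4, -21.8, 16.0], [-183.1, -27.2, 20.0]] [0.061, 0.122, 0.183, 0.244, 0.305]
[[-36.6, 5.8, 4.0], [-73.1, 11.6, 8.0], [-109.7, 17.5, 12.0], [-146.2, 23.3, 16.0], [-182.8, 29.1, 20.0]] [0.061, 0.122, 0.183, 0.244, 0.305]
```

send_rows:
  offset:
    - [-28,-22,-3]
    - [-56,-45,-6]
    - [-84,-67,-9]
    - [-112,-90,-12]
    - [-140,-112,-15]
  roll: [0.1,0.2,0.3,0.4,0.49]
  jaw: 1

```text
clock: 0.52
position: [0.3389, 0.4082, 0.2461]
ee_rot: [0.443, 0.896, -0.0, -0.0]
ft_force: [0.1, -0.5, 0.3]
grip_width: 0.998
```

send_rows:
  offset:
    - [-35,-7,-3]
    - [-70,-13,-6]
    - [-105,-20,-9]
    - [-140,-27,-12]
    - [-176,-34,-15]
  roll: [0.1,0.2,0.3,0.4,0.49]

```text
clock: 0.93
position: [0.4194, 0.2483, 0.2613]
ee_rot: [0.648, 0.762, -0.0, -0.0]
ft_force: [1.2, 1.3, 0.5]
grip_width: 1.001
```

send_rows:
  offset:
    - [-37,-5,4]
    - [-73,-11,8]
    - [-110,-16,12]
    - [-147,-22,16]
    - [-183,-27,20]
  roll: [0.06,0.12,0.18,0.24,0.3]

```text
clock: 1.35
position: [0.4224, 0.063, 0.2409]
ee_rot: [0.754, 0.657, -0.0, -0.0]
ft_force: [0.0, -0.1, 0.7]
grip_width: 1.001
```

send_rows:
  offset:
    - [-37,6,4]
    - [-73,12,8]
    - [-110,17,12]
    - [-147,23,16]
    - [-183,29,20]
  roll: [0.06,0.12,0.18,0.24,0.3]

```text
clock: 1.77
position: [0.4268, -0.1222, 0.2211]
ee_rot: [0.843, 0.537, 0.0, -0.0]
ft_force: [0.2, 0.4, 0.4]
grip_width: 0.999
```

Tracking is exact. Now a closer look with the wrist camera.

```bash
cat >> h.py <<'E'
def rim(W,ok,c,H,rad,zmax=.02):
    """fit a circle to points near the rim height H about c (xy)"""
    m=ok&(abs(W[...,2]-H)<.006)&(np.hypot(W[...,0]-c[0],W[...,1]-c[1])<rad)
    Q=W[m]
    if len(Q)<15: return None
    r=cv2.minEnclosingCircle(Q[:,:2].astype(np.float32)); lo,hi=np.percentile(Q[:,:2],1,0),np.percentile(Q[:,:2],99,0)
    return len(Q),'enc',np.round(r[0],4),'D',round(2*r[1],4),'box',np.round((lo+hi)/2,4),np.round(hi-lo,4),'z',np.median(Q[:,2]).round(4)
E
python3 - <<'E'
from h import *
im,d,p=shot('wrist'); W=world(p,d); cv2.imwrite('pics/w1.png',im)
print(p['fovy'],np.array(p['R']).round(2).tolist(),(-np.array(p['R']).T@p['t']).round(3))
print(rim(W,d>0,(.438,-.123),.066,.045))
print(rim(W,d>0,(.527,-.212),.072,.035))
E
```

```text
61.92023042252076 [[0.91, -0.42, -0.0], [-0.4, -0.86, 0.32], [-0.14, -0.29, -0.95]] [ 0.461 -0.045  0.364]
(639, 'enc', array([ 0.4385, -0.1197]), 'D', 0.0501, 'box', array([ 0.4386, -0.1194]), array([0.0479, 0.0482]), 'z', np.float64(0.0661))
(535, 'enc', array([ 0.5293, -0.21  ]), 'D', 0.0365, 'box', array([ 0.5288, -0.2097]), array([0.034 , 0.0343]), 'z', np.float64(0.0717))
```

View pics/w1.png

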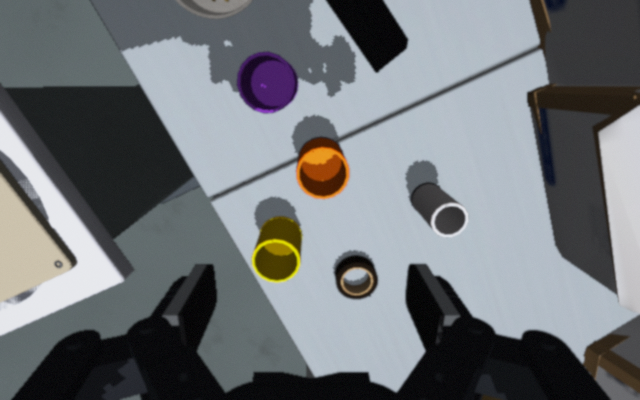

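The view shows the orange rim at (322,172) and the white rim at (449,218). Both fits agree with the sizes: D 50.1 at z 66 mm, and D 36.5 at z 72 mm. Both pots are standing, and nothing is under the fingers.

Run:
```python
from h import *
plan([((.4386,-.1196,.13),-25,1),((.4386,-.1196,.046),-25,1)])
```

```text
at [ 0.426  -0.1291  0.2207] yaw -25.7 tilt [ 0.    -0.001 -1.   ] F [-2.9 -6.3 -1.5] grip 0.998 t 1.82 q [-0.49 -0.12  0.64  1.95  0.08  1.28 -0.32]
[[2.8, 1.4, 18.1], [5.6, 2.9, 36.3], [8.4, 4.3, 54.4], [11.2, 5.8, 72.6], [14.0, 7.2, 90.7]] [-0.002, -0.005, -0.007, -0.009, -0.011]
[[0.0, 0.0, 16.8], [0.0, 0.0, 33.6], [0.0, 0.0, 50.4], [0.0, 0.0, 67.2], [0.0, 0.0, 84.0]] [0.0, 0.0, 0.0, 0.0, 0.0]
```

send_rows:
  offset:
    - [2,3,20]
    - [5,8,40]
    - [5,8,55]
    - [5,8,60]
    - [5,8,60]
  roll: [0,0,0,0,0]

```text
clock: 2.23
position: [0.4358, -0.119, 0.1602]
ee_rot: [0.842, 0.539, -0.001, -0.001]
ft_force: [0.3, 0.1, 0.6]
grip_width: 1.001
```

send_rows:
  offset:
    - [0,0,0]
    - [0,0,0]
    - [0,0,0]
    - [0,0,0]
    - [0,0,0]
  roll: [0,0,0,0,0]

```text
clock: 2.65
position: [0.437, -0.119, 0.1617]
ee_rot: [0.842, 0.539, 0.0, 0.0]
ft_force: [0.0, 0.7, -1.4]
grip_width: 1.0
```

Run:
```python
from h import *
im,d,p=shot('wrist'); W=world(p,d)
print(rim(W,d>0,(.438,-.123),.066,.045))
print(rim(W,d>0,(.527,-.212),.072,.035))
plan([((.4386,-.1196,.10),-25,1),((.4386,-.1196,.046),-25,1)])
```

```text
(993, 'enc', array([ 0.4386, -0.1197]), 'D', 0.0501, 'box', array([ 0.4387, -0.1194]), array([0.0479, 0.0482]), 'z', np.float64(0.066))
(831, 'enc', array([ 0.5288, -0.21  ]), 'D', 0.0369, 'box', array([ 0.5289, -0.2095]), array([0.0342, 0.0342]), 'z', np.float64(0.0715))
at [ 0.437  -0.119   0.1616] yaw -24.8 tilt [ 0.001  0.    -1.   ] F [-0.3  0.9  0.1] grip 1.0 t 2.7 q [-0.49 -0.03  0.66  2.02  0.02  1.15 -0.27]
[[0.0, 0.3, 12.3], [0.1, 0.7, 24.7], [0.1, 1.0, 37.0], [0.1, 1.4, 49.3], [0.2, 1.7, 61.6]] [0.001, 0.001, 0.002, 0.003, 0.003]
[[0.0, 0.0, 10.8], [0.0, 0.0, 21.6], [0.0, 0.0, 32.4], [0.0, 0.0, 43.2], [0.0, 0.0, 54.0]] [0.0, 0.0, 0.0, 0.0, 0.0]
```

send_rows:
  offset:
    - [0,2,20]
    - [0,2,40]
    - [0,2,60]
    - [0,2,80]
    - [0,2,95]
  roll: [0,0,0,0,0]

```text
clock: 3.12
position: [0.4382, -0.1198, 0.065]
ee_rot: [0.842, 0.539, -0.0, -0.0]
ft_force: [0.0, -0.3, -0.5]
grip_width: 0.997
```

send_rows:
  offset:
    - [0,0,12]
    - [0,0,19]
    - [0,0,19]
    - [0,0,19]
    - [0,0,19]
  roll: [0,0,0,0,0]

```text
clock: 3.53
position: [0.4392, -0.12, 0.048]
ee_rot: [0.843, 0.539, 0.001, 0.0]
ft_force: [-0.0, 0.0, 0.1]
grip_width: 1.001
```

send_rows:
  offset:
    - [0,0,0]
    - [0,0,0]
    - [0,0,0]
    - [0,0,0]
    - [0,0,0]
  roll: [0,0,0,0,0]
  jaw: 0.3
  newtons: 35

```text
clock: 3.95
position: [0.4391, -0.1198, 0.048]
ee_rot: [0.842, 0.539, 0.001, 0.0]
ft_force: [-1.7, 0.5, 7.2]
grip_width: 0.574
```

send_rows:
  offset:
    - [0,0,0]
    - [0,0,0]
    - [0,0,0]
    - [0,0,0]
    - [0,0,0]
  roll: [0,0,0,0,0]

```text
clock: 4.37
position: [0.4391, -0.1198, 0.048]
ee_rot: [0.842, 0.539, 0.001, 0.0]
ft_force: [-1.6, 0.8, 7.2]
grip_width: 0.573
```

Run:
```python
from h import *
im,d,p=shot('wrist'); cv2.imwrite('pics/w2.png',im); W=world(p,d)
print(rim(W,d>0,(.438,-.12),.066,.045))
plan([])
```

```text
(4655, 'enc', array([ 0.4413, -0.1124]), 'D', 0.0768, 'box', array([ 0.4415, -0.1186]), array([0.0668, 0.0477]), 'z', np.float64(0.066))
at [ 0.4391 -0.1198  0.048 ] yaw -24.8 tilt [ 0.001  0.001 -1.   ] F [-0.3  0.8  8.5] grip 0.573 t 4.42 q [-0.45  0.18  0.67  2.12 -0.15  0.88 -0.13]
```

View pics/w2.png

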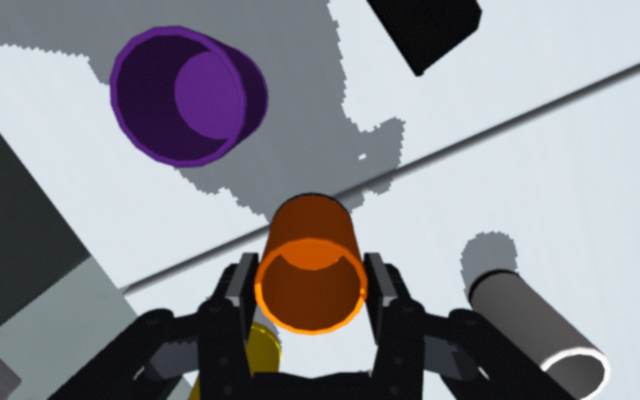

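The pot's rim at (311,285) sits centred between the pads. Now I lift it and swing along the near side.

Run:
```python
from h import *
plan([((.439,-.12,.2),-25,2),((.45,.12,.2),-25,2)])
```

```text
at [ 0.4391 -0.1198  0.048 ] yaw -24.8 tilt [ 0.001  0.001 -1.   ] F [-0.3  0.8  8.5] grip 0.573 t 4.42 q [-0.45  0.18  0.67  2.12 -0.15  0.88 -0.13]
[[-0.0, -0.0, -15.2], [-0.0, -0.0, -30.4], [-0.1, -0.0, -45.6], [-0.1, -0.0, -60.8], [-0.1, -0.0, -76.0]] [0.0, 0.001, 0.001, 0.001, 0.002]
[[-0.0, -0.0, -15.2], [-0.0, -0.0, -30.4], [-0.1, -0.0, -45.6], [-0.1, -0.0, -60.8], [-0.1, -0.0, -76.0]] [0.0, 0.001, 0.001, 0.001, 0.002]
[[22.2, -9.1, 0.0], [44.4, -18.3, 0.0], [66.6, -27.4, 0.0], [88.9, -36.6, 0.0], [111.1, -45.7, 0.0]] [0.0, 0.0, 0.0, 0.0, 0.0]
[[22.2, -9.1, 0.0], [44.4, -18.3, 0.0], [66.6, -27.4, 0.0], [88.9, -36.6, 0.0], [111.1, -45.7, 0.0]] [0.0, 0.0, 0.0, 0.0, 0.0]
```

send_rows:
  offset:
    - [0,0,-5]
    - [0,0,-15]
    - [0,0,-35]
    - [0,0,-55]
    - [0,0,-76]
  roll: [0,0,0,0,0]

```text
clock: 4.83
position: [0.4382, -0.1201, 0.1246]
ee_rot: [0.843, 0.538, -0.0, 0.0]
ft_force: [0.5, 0.3, -1.4]
grip_width: 0.573
```

send_rows:
  offset:
    - [0,0,-20]
    - [0,0,-40]
    - [0,0,-60]
    - [0,0,-72]
    - [0,0,-76]
  roll: [0,0,0,0,0]

```text
clock: 5.25
position: [0.4393, -0.1203, 0.2018]
ee_rot: [0.843, 0.538, 0.002, 0.001]
ft_force: [0.5, -0.1, -1.8]
grip_width: 0.573
```

send_rows:
  offset:
    - [8,-3,0]
    - [24,-10,0]
    - [46,-19,0]
    - [68,-28,0]
    - [90,-37,0]
  roll: [0,0,0,0,0]

```text
clock: 5.67
position: [0.4419, -0.0212, 0.1983]
ee_rot: [0.843, 0.539, -0.001, -0.0]
ft_force: [0.8, 0.7, -1.4]
grip_width: 0.573
```

send_rows:
  offset:
    - [24,-10,0]
    - [50,-21,0]
    - [76,-31,0]
    - [100,-41,0]
    - [118,-49,0]
  roll: [0,0,0,0,0]

```text
clock: 6.08
position: [0.4467, 0.1077, 0.1982]
ee_rot: [0.842, 0.539, -0.001, -0.0]
ft_force: [0.4, -0.1, -1.9]
grip_width: 0.571
```

send_rows:
  offset:
    - [10,-4,0]
    - [14,-6,0]
    - [14,-6,0]
    - [14,-6,0]
    - [14,-6,0]
  roll: [0,0,0,0,0]

```text
clock: 6.5
position: [0.4483, 0.1189, 0.1992]
ee_rot: [0.843, 0.538, -0.0, 0.0]
ft_force: [0.5, -0.1, -1.2]
grip_width: 0.575
```

Run:
```python
from h import *
im,d,p=shot('wrist'); cv2.imwrite('pics/w3.png',im); W=world(p,d)
print('grey',rim(W,d>0,(.53,.202),.060,.045))
o=monitor.get_obs()['position']; print('held',rim(W,d>0,o[:2],.2+.018,.027))
plan([])
```

```text
grey (1245, 'enc', array([0.5317, 0.2046]), 'D', 0.064, 'box', array([0.5316, 0.2046]), array([0.062 , 0.0618]), 'z', np.float64(0.06))
held (3620, 'enc', array([0.4483, 0.1205]), 'D', 0.054, 'box', array([0.4486, 0.12  ]), array([0.0511, 0.0478]), 'z', np.float64(0.2172))
at [0.4483 0.119  0.1993] yaw -24.9 tilt [-0.  0. -1.] F [-0.2  0.8 -1.4] grip 0.57 t 6.55 q [-0.74 -0.02  0.38  1.93  0.01  1.23 -0.8 ]
```

View pics/w3.png

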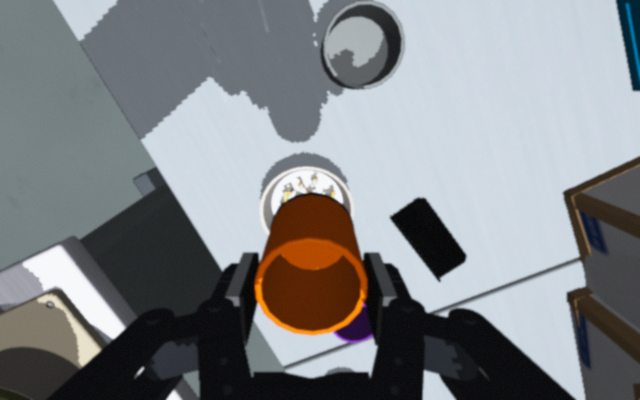

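The grey rim at (362,45) fits D 64.0 at z 60.0 mm. The orange pot is held exactly as it was at the grasp, at the same pixels.

Run:
```python
from h import *
plan([((.5315,.2045,.19),-25,1),((.5315,.2045,.12),-25,1)])
```

```text
at [0.4483 0.119  0.1993] yaw -24.9 tilt [-0.  0. -1.] F [-0.2  0.8 -1.4] grip 0.57 t 6.55 q [-0.74 -0.02  0.38  1.93  0.01  1.23 -0.8 ]
[[22.5, 7.9, 1.9], [45.1, 15.8, 3.7], [67.6, 23.6, 5.6], [90.1, 31.5, 7.4], [112.6, 39.4, 9.3]] [0.0, 0.001, 0.001, 0.001, 0.001]
[[0.0, 0.0, 14.0], [0.0, 0.0, 28.0], [0.0, 0.0, 42.0], [0.0, 0.0, 56.0], [0.0, 0.0, 70.0]] [0.0, 0.0, 0.0, 0.0, 0.0]
```

send_rows:
  offset:
    - [14,5,2]
    - [40,14,4]
    - [68,24,6]
    - [96,33,8]
    - [112,39,9]
  roll: [0,0,0,0,0]

```text
clock: 6.97
position: [0.532, 0.2072, 0.1899]
ee_rot: [0.842, 0.539, 0.0, -0.0]
ft_force: [-1.2, -0.0, -0.8]
grip_width: 0.573
```

send_rows:
  offset:
    - [0.6,0.4,10]
    - [0.6,0.4,28]
    - [0.6,0.4,46]
    - [0.6,0.4,62]
    - [0.6,0.4,70]
  roll: [0,0,0,0,0]

```text
clock: 7.38
position: [0.5302, 0.2042, 0.1182]
ee_rot: [0.843, 0.538, -0.001, 0.0]
ft_force: [-0.3, 0.5, -1.7]
grip_width: 0.574
```

send_rows:
  offset:
    - [0,0,0]
    - [0,0,0]
    - [0,0,0]
    - [0,0,0]
    - [0,0,0]
  roll: [0,0,0,0,0]

```text
clock: 7.8
position: [0.5317, 0.2061, 0.1213]
ee_rot: [0.842, 0.539, 0.001, -0.0]
ft_force: [0.4, 0.2, -0.5]
grip_width: 0.572
```

Run:
```python
from h import *
plan([((.5315,.2045,.085),-25,1),((.5315,.2045,.061),-25,1)])
im,d,p=shot('wrist'); W=world(p,d); hsv=cv2.cvtColor(im,cv2.COLOR_BGR2HSV)
o=monitor.get_obs()['position']
ok=(d>0)&(hsv[...,0]<25)&(hsv[...,1]>120)
print('orange',rim(W,ok,o[:2],o[2]+.018,.04))
print('grey',rim(W,(d>0)&~ok,(.5316,.2046),.060,.038))
```

```text
at [0.5317 0.2061 0.1213] yaw -24.8 tilt [ 0.001  0.001 -1.   ] F [ 0.4  0.2 -0.5] grip 0.572 t 7.8 q [-0.75  0.31  0.36  1.76 -0.12  1.09 -0.79]
[[-0.3, 0.1, 7.3], [-0.6, 0.2, 14.5], [-0.9, 0.3, 21.8], [-1.2, 0.4, 29.0], [-1.5, 0.5, 36.3]] [0.001, 0.001, 0.002, 0.003, 0.003]
[[0.0, 0.0, 4.8], [0.0, 0.0, 9.6], [0.0, 0.0, 14.4], [0.0, 0.0, 19.2], [0.0, 0.0, 24.0]] [0.0, 0.0, 0.0, 0.0, 0.0]
orange (3591, 'enc', array([0.5311, 0.2073]), 'D', 0.054, 'box', array([0.531 , 0.2072]), array([0.0482, 0.0478]), 'z', np.float64(0.139))
grey (964, 'enc', array([0.5321, 0.205 ]), 'D', 0.0638, 'box', array([0.5327, 0.2103]), array([0.0609, 0.0518]), 'z', np.float64(0.0602))
```

send_rows:
  offset:
    - [-1.6,0.8,5]
    - [-1.6,0.8,14]
    - [-1.6,0.8,23]
    - [-1.6,0.8,31]
    - [-1.6,0.8,36]
  roll: [0,0,0,0,0]

```text
clock: 8.27
position: [0.5305, 0.2038, 0.0825]
ee_rot: [0.842, 0.539, -0.001, -0.0]
ft_force: [-0.1, -0.5, -2.3]
grip_width: 0.571
```

send_rows:
  offset:
    - [0,0,4]
    - [0,0,9]
    - [0,0,14]
    - [0,0,19]
    - [0,0,22]
  roll: [0,0,0,0,0]

```text
clock: 8.68
position: [0.5311, 0.2041, 0.0617]
ee_rot: [0.842, 0.539, -0.0, -0.0]
ft_force: [-0.1, -0.4, -1.5]
grip_width: 0.575
```

send_rows:
  offset:
    - [0,0,1]
    - [0,0,1.5]
    - [0,0,1.5]
    - [0,0,1.5]
    - [0,0,1.5]
  roll: [0,0,0,0,0]

```text
clock: 9.1
position: [0.5315, 0.2042, 0.0611]
ee_rot: [0.843, 0.539, 0.0, -0.0]
ft_force: [-0.1, -0.1, -1.4]
grip_width: 0.575
```

send_rows:
  offset:
    - [0,0,0.5]
    - [0,0,1]
    - [0,0,1.5]
    - [0,0,1.5]
    - [0,0,1.5]
  roll: [0,0,0,0,0]

```text
clock: 9.52
position: [0.5317, 0.2044, 0.0601]
ee_rot: [0.843, 0.539, 0.001, -0.0]
ft_force: [-2.0, -0.5, 6.2]
grip_width: 0.571
```

It has touched down at the expected height, with +6 N. Release and rise.

send_rows:
  offset:
    - [0,0,0]
    - [0,0,0]
    - [0,0,0]
    - [0,0,0]
    - [0,0,0]
  roll: [0,0,0,0,0]
  jaw: 0.85

```text
clock: 9.93
position: [0.5312, 0.2041, 0.0592]
ee_rot: [0.843, 0.539, -0.0, -0.0]
ft_force: [0.3, -0.0, -0.9]
grip_width: 0.855
```

send_rows:
  offset:
    - [0,0,-5]
    - [0,0,-20]
    - [0,0,-45]
    - [0,0,-75]
    - [0,0,-100]
  roll: [0,0,0,0,0]

```text
clock: 10.35
position: [0.5314, 0.204, 0.1613]
ee_rot: [0.843, 0.539, 0.0, 0.0]
ft_force: [-0.3, -0.6, 0.0]
grip_width: 0.846
```

send_rows:
  offset:
    - [0,0,-20]
    - [0,0,-30]
    - [0,0,-30]
    - [0,0,-30]
    - [0,0,-30]
  roll: [0,0,0,0,0]
  jaw: 1

```text
clock: 10.77
position: [0.5306, 0.2039, 0.1878]
ee_rot: [0.842, 0.539, -0.001, -0.0]
ft_force: [-0.0, 0.1, -0.8]
grip_width: 1.002
```

Run:
```python
from h import *
im,d,p=shot('wrist'); cv2.imwrite('pics/w4.png',im); W=world(p,d); hsv=cv2.cvtColor(im,cv2.COLOR_BGR2HSV)
ok=(d>0)&(hsv[...,0]<25)&(hsv[...,1]>120)
print('orange',rim(W,ok,(.5315,.2045),.078,.04))
print('grey',rim(W,(d>0)&~ok,(.5316,.2046),.060,.038))
plan([((.44,.1,.2),-25,1),((.44,-.12,.2),-25,2),((.5288,-.2098,.18),-25,1)])
```

```text
orange (878, 'enc', array([0.5313, 0.2045]), 'D', 0.0504, 'box', array([0.5315, 0.2052]), array([0.0479, 0.0479]), 'z', np.float64(0.078))
grey (675, 'enc', array([0.5318, 0.2046]), 'D', 0.0644, 'box', array([0.5321, 0.2058]), array([0.0621, 0.0604]), 'z', np.float64(0.0602))
at [0.5305 0.2038 0.1877] yaw -24.8 tilt [-0.002 -0.001 -1.   ] F [ 0.8  0.6 -0.3] grip 0.998 t 10.82 q [-0.76  0.24  0.37  1.69 -0.09  1.23 -0.81]
[[-26.4, -7.7, -2.5], [-52.9, -15.4, -4.9], [-79.3, -23.2, -7.4], [-105.8, -30.9, -9.9], [-132.2, -38.6, -12.3]] [0.001, 0.001, 0.002, 0.003, 0.003]
[[-19.9, 9.3, 0.0], [-39.9, 18.6, 0.0], [-59.8, 27.9, 0.0], [-79.8, 37.2, 0.0], [-99.7, 46.5, 0.0]] [0.0, 0.0, 0.0, 0.0, 0.0]
[[-19.9, 9.3, 0.0], [-39.9, 18.6, 0.0], [-59.8, 27.9, 0.0], [-79.8, 37.2, 0.0], [-99.7, 46.5, 0.0]] [0.0, 0.0, 0.0, 0.0, 0.0]
[[-8.8, 23.7, 4.0], [-17.5, 47.4, 8.0], [-26.3, 71.1, 12.0], [-35.1, 94.7, 16.0], [-43.9, 118.4, 20.0]] [0.0, 0.0, 0.0, 0.0, 0.0]
```

View pics/w4.png

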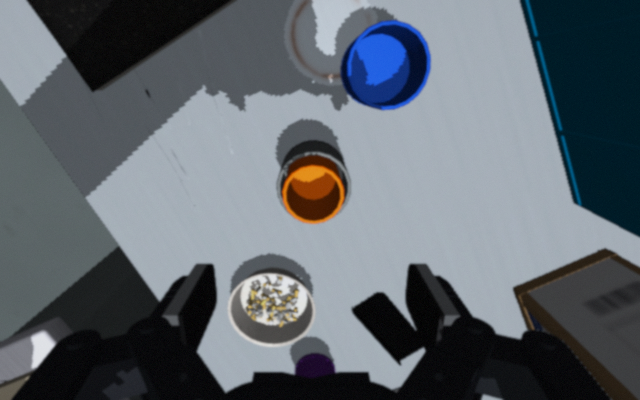

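The orange pot is seated inside the grey: its rim at (313,188) is at z 78.0 mm, concentric to under 1 mm. Now for the white pot, again along the near side.

send_rows:
  offset:
    - [-18,-5,-2]
    - [-44,-13,-5]
    - [-72,-21,-7]
    - [-102,-30,-10]
    - [-132,-39,-12]
  roll: [0,0,0,0,0]

```text
clock: 11.23
position: [0.439, 0.0996, 0.2]
ee_rot: [0.842, 0.539, -0.001, -0.0]
ft_force: [-0.4, -0.2, 1.9]
grip_width: 1.0
```

send_rows:
  offset:
    - [-22,8,0]
    - [-41,18,0]
    - [-61,28,0]
    - [-80,37,0]
    - [-100,46,0]
  roll: [0,0,0,0,0]

```text
clock: 11.65
position: [0.4396, -0.0104, 0.2003]
ee_rot: [0.842, 0.539, -0.001, -0.0]
ft_force: [0.6, -0.8, 0.5]
grip_width: 0.998
```

send_rows:
  offset:
    - [-20,9,0]
    - [-40,19,0]
    - [-60,28,0]
    - [-80,37,0]
    - [-100,47,0]
  roll: [0,0,0,0,0]

```text
clock: 12.07
position: [0.4402, -0.1208, 0.2003]
ee_rot: [0.842, 0.539, -0.001, -0.0]
ft_force: [0.2, 0.0, -0.3]
grip_width: 1.0
```

send_rows:
  offset:
    - [-13,22,6]
    - [-23,47,14]
    - [-32,73,24]
    - [-40,103,34]
    - [-44,118,40]
  roll: [0,0,0,0,0]

```text
clock: 12.48
position: [0.5305, -0.211, 0.1588]
ee_rot: [0.843, 0.539, -0.001, -0.0]
ft_force: [1.0, 0.0, -0.7]
grip_width: 1.001
```

send_rows:
  offset:
    - [0,0,2]
    - [0,0,2]
    - [0,0,2]
    - [0,0,2]
    - [0,0,2]
  roll: [0,0,0,0,0]

```text
clock: 12.9
position: [0.5295, -0.2087, 0.1597]
ee_rot: [0.842, 0.539, 0.001, -0.0]
ft_force: [-0.4, 1.5, 0.2]
grip_width: 1.0
```

Run:
```python
from h import *
im,d,p=shot('wrist'); W=world(p,d)
print('white',rim(W,(d>0),(.5288,-.2098),.072,.03))
plan([((.5288,-.2098,.08),-25,1),((.5288,-.2098,.055),-25,1)])
```

```text
white (738, 'enc', array([ 0.5294, -0.2102]), 'D', 0.0363, 'box', array([ 0.5294, -0.2099]), array([0.0343, 0.0343]), 'z', np.float64(0.072))
at [ 0.5296 -0.2087  0.1597] yaw -24.8 tilt [ 0.001  0.001 -1.   ] F [ 0.7 -1.  -0.1] grip 0.997 t 12.95 q [-0.34  0.32  0.77  1.74 -0.24  1.18  0.06]
[[-0.3, -0.1, 15.9], [-0.5, -0.1, 31.9], [-0.8, -0.2, 47.8], [-1.0, -0.2, 63.8], [-1.3, -0.3, 79.7]] [0.001, 0.002, 0.002, 0.003, 0.004]
[[0.0, 0.0, 5.0], [0.0, 0.0, 10.0], [0.0, 0.0, 15.0], [0.0, 0.0, 20.0], [0.0, 0.0, 25.0]] [0.0, 0.0, 0.0, 0.0, 0.0]
```

send_rows:
  offset:
    - [-1.2,0.5,14]
    - [-1.2,0.5,32]
    - [-1.2,0.5,50]
    - [-1.2,0.5,68]
    - [-1.2,0.5,80]
  roll: [0,0,0,0,0]

```text
clock: 13.37
position: [0.5291, -0.2099, 0.0781]
ee_rot: [0.842, 0.539, 0.0, -0.0]
ft_force: [0.2, 0.4, -0.1]
grip_width: 0.996
```

send_rows:
  offset:
    - [0,0,10]
    - [0,0,20]
    - [0,0,25]
    - [0,0,25]
    - [0,0,25]
  roll: [0,0,0,0,0]

```text
clock: 13.78
position: [0.5298, -0.2108, 0.0546]
ee_rot: [0.843, 0.539, 0.0, 0.0]
ft_force: [-0.1, 0.5, -0.4]
grip_width: 0.999
```

send_rows:
  offset:
    - [0,0,0]
    - [0,0,0]
    - [0,0,0]
    - [0,0,0]
    - [0,0,0]
  roll: [0,0,0,0,0]
  jaw: 0.2
  newtons: 35

```text
clock: 14.2
position: [0.5299, -0.2107, 0.0547]
ee_rot: [0.842, 0.539, 0.0, 0.0]
ft_force: [-1.0, 0.7, 3.1]
grip_width: 0.395
```

send_rows:
  offset:
    - [0,0,0]
    - [0,0,0]
    - [0,0,0]
    - [0,0,0]
    - [0,0,0]
  roll: [0,0,0,0,0]

```text
clock: 14.62
position: [0.5299, -0.2107, 0.0547]
ee_rot: [0.842, 0.539, 0.0, 0.0]
ft_force: [-0.2, 0.7, 5.7]
grip_width: 0.395
```

Run:
```python
from h import *
plan([((.5294,-.21,.2),-25,2),((.44,-.11,.215),-25,1),((.44,.1,.215),-25,2)])
```

```text
at [ 0.5299 -0.2107  0.0547] yaw -24.8 tilt [ 0.001  0.    -1.   ] F [-0.2  0.7  5.7] grip 0.395 t 14.62 q [-0.28  0.45  0.71  1.83 -0.35  0.99  0.14]
[[0.0, -0.1, -14.5], [0.1, -0.1, -29.1], [0.1, -0.2, -43.6], [0.2, -0.3, -58.1], [0.2, -0.4, -72.6]] [0.0, 0.001, 0.001, 0.001, 0.002]
[[0.0, -0.1, -14.5], [0.1, -0.1, -29.1], [0.1, -0.2, -43.6], [0.2, -0.3, -58.1], [0.2, -0.4, -72.6]] [0.0, 0.001, 0.001, 0.001, 0.002]
[[10.6, -24.7, -3.0], [21.1, -49.3, -6.0], [31.7, -74.0, -9.0], [42.3, -98.6, -12.0], [52.8, -123.3, -15.0]] [0.0, 0.0, 0.0, 0.0, 0.0]
[[19.0, -8.9, 0.0], [38.1, -17.7, 0.0], [57.1, -26.6, 0.0], [76.1, -35.5, 0.0], [95.2, -44.4, 0.0]] [0.0, 0.0, 0.0, 0.0, 0.0]
[[19.0, -8.9, 0.0], [38.1, -17.7, 0.0], [57.1, -26.6, 0.0], [76.1, -35.5, 0.0], [95.2, -44.4, 0.0]] [0.0, 0.0, 0.0, 0.0, 0.0]
```

send_rows:
  offset:
    - [0,0,-5]
    - [0,0,-15]
    - [0,0,-35]
    - [0,0,-55]
    - [0,0,-75]
  roll: [0,0,0,0,0]

```text
clock: 15.03
position: [0.5293, -0.2108, 0.1307]
ee_rot: [0.843, 0.539, -0.0, -0.0]
ft_force: [0.3, 0.8, -1.6]
grip_width: 0.393
```

send_rows:
  offset:
    - [0,0,-20]
    - [0,0,-40]
    - [3,-7,-58]
    - [10,-24,-70]
    - [20,-46,-75]
  roll: [0,0,0,0,0]

```text
clock: 15.45
position: [0.4966, -0.1745, 0.2065]
ee_rot: [0.843, 0.538, 0.001, 0.001]
ft_force: [-0.1, -0.7, 0.1]
grip_width: 0.392
```

send_rows:
  offset:
    - [10,-24,0]
    - [21,-50,-2]
    - [30,-70,-5]
    - [40,-80,-8]
    - [57,-88,-10]
  roll: [0,0,0,0,0]

```text
clock: 15.87
position: [0.4391, -0.0848, 0.2153]
ee_rot: [0.843, 0.538, 0.001, -0.0]
ft_force: [0.3, -0.9, -0.2]
grip_width: 0.396
```

send_rows:
  offset:
    - [19,-9,0]
    - [39,-18,0]
    - [59,-27,0]
    - [79,-36,0]
    - [97,-45,0]
  roll: [0,0,0,0,0]

```text
clock: 16.28
position: [0.44, 0.0234, 0.2149]
ee_rot: [0.843, 0.539, 0.0, -0.0]
ft_force: [1.1, -0.1, -1.3]
grip_width: 0.394
```

send_rows:
  offset:
    - [19,-9,0]
    - [39,-18,0]
    - [58,-27,0]
    - [72,-34,0]
    - [76,-36,0]
  roll: [0,0,0,0,0]

```text
clock: 16.7
position: [0.439, 0.1087, 0.2147]
ee_rot: [0.842, 0.54, 0.0, -0.0]
ft_force: [-0.6, -0.2, -0.4]
grip_width: 0.392
```

Run:
```python
from h import *
plan([((.5313,.2043,.205),-25,1),((.5313,.2043,.15),-25,1)])
```

```text
at [0.439  0.1087 0.2147] yaw -24.7 tilt [ 0.  0. -1.] F [-0.6 -0.2 -0.4] grip 0.392 t 16.7 q [-0.79 -0.07  0.43  1.94  0.03  1.27 -0.8 ]
[[25.1, 8.8, 1.9], [50.2, 17.6, 3.9], [75.2, 26.4, 5.8], [100.3, 35.2, 7.8], [125.4, 44.0, 9.7]] [0.001, 0.002, 0.004, 0.005, 0.006]
[[0.0, 0.0, 11.0], [0.0, 0.0, 22.0], [0.0, 0.0, 33.0], [0.0, 0.0, 44.0], [0.0, 0.0, 55.0]] [0.0, 0.0, 0.0, 0.0, 0.0]
```

send_rows:
  offset:
    - [14,5,2]
    - [42,15,4]
    - [74,26,6]
    - [104,36,8]
    - [125,44,10]
  roll: [0,0,0,0,0]

```text
clock: 17.12
position: [0.5331, 0.2029, 0.2045]
ee_rot: [0.842, 0.539, 0.0, 0.0]
ft_force: [-0.8, 0.2, -0.1]
grip_width: 0.397
```

send_rows:
  offset:
    - [0,0,10]
    - [0,0,25]
    - [0,0,40]
    - [0,0,52]
    - [0,0,57]
  roll: [0,0,0,0,0]

```text
clock: 17.53
position: [0.531, 0.2002, 0.1458]
ee_rot: [0.843, 0.538, -0.001, 0.0]
ft_force: [-0.3, 1.2, -1.0]
grip_width: 0.392
```

send_rows:
  offset:
    - [0,0,0]
    - [0,0,0]
    - [0,0,0]
    - [0,0,0]
    - [0,0,0]
  roll: [0,0,0,0,0]

```text
clock: 17.95
position: [0.5321, 0.2016, 0.1481]
ee_rot: [0.842, 0.539, 0.001, -0.0]
ft_force: [0.6, 0.1, -1.3]
grip_width: 0.39
```

Run:
```python
from h import *
im,d,p=shot('wrist'); cv2.imwrite('pics/w5.png',im); W=world(p,d); hsv=cv2.cvtColor(im,cv2.COLOR_BGR2HSV)
ok=(d>0)&(hsv[...,0]<25)&(hsv[...,1]>120)
o=monitor.get_obs()['position']
print('orange',rim(W,ok,(.5315,.2045),.078,.04))
print('white',rim(W,(d>0)&(hsv[...,2]>130),o[:2],o[2]+.0173,.03))
plan([((.5313,.2043,.085),-25,2)])
```

```text
orange (769, 'enc', array([0.5316, 0.205 ]), 'D', 0.0497, 'box', array([0.5316, 0.209 ]), array([0.0481, 0.0405]), 'z', np.float64(0.0782))
white (800, 'enc', array([0.5286, 0.2045]), 'D', 0.0461, 'box', array([0.5305, 0.2019]), array([0.033 , 0.0335]), 'z', np.float64(0.1658))
at [0.532  0.2016 0.1479] yaw -24.8 tilt [ 0.001  0.001 -1.   ] F [ 0.1 -0.3 -0.5] grip 0.397 t 18.0 q [-0.8   0.28  0.42  1.74 -0.12  1.15 -0.78]
[[0.2, -0.2, 6.3], [0.4, -0.3, 12.6], [0.6, -0.5, 18.9], [0.9, -0.7, 25.1], [1.1, -0.9, 31.4]] [0.0, 0.001, 0.001, 0.001, 0.002]
[[0.2, -0.2, 6.3], [0.4, -0.3, 12.6], [0.6, -0.5, 18.9], [0.9, -0.7, 25.1], [1.1, -0.9, 31.4]] [0.0, 0.001, 0.001, 0.001, 0.002]
```

View pics/w5.png

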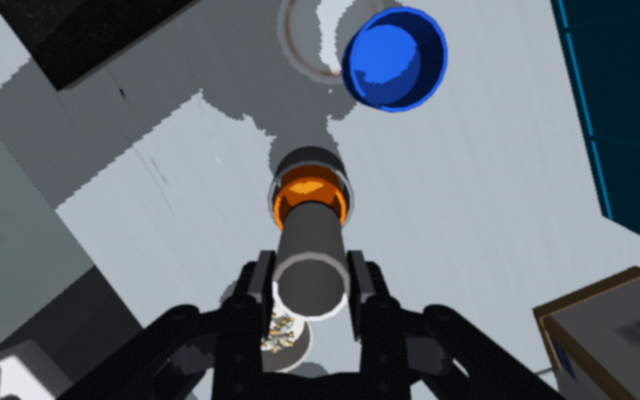

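The white rim at (312,285) is about 2.5 mm short of the orange mouth's centre, which shows at (311,205) below it. I correct that and lower.

send_rows:
  offset:
    - [1.5,-0.7,0]
    - [2.3,-1,2]
    - [2.3,-1,8]
    - [2.3,-1,16]
    - [2.3,-1,24]
  roll: [0,0,0,0,0]

```text
clock: 18.42
position: [0.5316, 0.204, 0.1223]
ee_rot: [0.842, 0.539, -0.0, -0.0]
ft_force: [-1.1, -0.7, -0.4]
grip_width: 0.391
```

send_rows:
  offset:
    - [0,0,8]
    - [0,0,17]
    - [0,0,26]
    - [0,0,34]
    - [0,0,38]
  roll: [0,0,0,0,0]

```text
clock: 18.83
position: [0.5312, 0.2037, 0.0837]
ee_rot: [0.843, 0.539, -0.001, -0.0]
ft_force: [0.4, -0.7, -0.4]
grip_width: 0.395
```

send_rows:
  offset:
    - [0,0,2]
    - [0,0,4]
    - [0,0,6]
    - [0,0,6]
    - [0,0,6]
  roll: [0,0,0,0,0]

```text
clock: 19.25
position: [0.5319, 0.2041, 0.0796]
ee_rot: [0.842, 0.539, 0.0, -0.0]
ft_force: [0.2, 0.0, -0.8]
grip_width: 0.39
```

send_rows:
  offset:
    - [0,0,0.5]
    - [0,0,1]
    - [0,0,1.2]
    - [0,0,1.2]
    - [0,0,1.2]
  roll: [0,0,0,0,0]

```text
clock: 19.67
position: [0.5321, 0.2042, 0.0787]
ee_rot: [0.842, 0.539, 0.0, -0.0]
ft_force: [-1.7, -0.8, 5.1]
grip_width: 0.395
```

Contact came exactly at the predicted height. Release and rise.

send_rows:
  offset:
    - [0,0,0]
    - [0,0,0]
    - [0,0,0]
    - [0,0,0]
    - [0,0,0]
  roll: [0,0,0,0,0]
  jaw: 0.75

```text
clock: 20.08
position: [0.5317, 0.204, 0.078]
ee_rot: [0.843, 0.539, -0.0, -0.0]
ft_force: [0.0, 0.1, 0.6]
grip_width: 0.748
```

send_rows:
  offset:
    - [0,0,-5]
    - [0,0,-20]
    - [0,0,-45]
    - [0,0,-75]
    - [0,0,-100]
  roll: [0,0,0,0,0]

```text
clock: 20.5
position: [0.5319, 0.2039, 0.1801]
ee_rot: [0.843, 0.539, 0.0, 0.0]
ft_force: [0.2, -0.5, -0.2]
grip_width: 0.753
```

send_rows:
  offset:
    - [0,0,-15]
    - [0,0,-20]
    - [0,0,-20]
    - [0,0,-20]
    - [0,0,-20]
  roll: [0,0,0,0,0]
  jaw: 1

```text
clock: 20.92
position: [0.5311, 0.2038, 0.1966]
ee_rot: [0.842, 0.539, -0.001, -0.0]
ft_force: [-0.7, -0.0, -0.1]
grip_width: 0.999
```

Run:
```python
from h import *
im,d,p=shot('wrist'); cv2.imwrite('pics/w6.png',im); W=world(p,d); hsv=cv2.cvtColor(im,cv2.COLOR_BGR2HSV)
ok=(d>0)&(hsv[...,0]<25)&(hsv[...,1]>120)
print('orange',rim(W,ok,(.5315,.2045),.078,.04))
print('white',rim(W,(d>0)&~ok,(.5315,.2045),.096,.03))
print('grey',rim(W,(d>0)&~ok,(.5316,.2046),.060,.036))
plan([((.5316,.2045,.1),-25,1),((.5316,.2045,.032),-25,1)])
z=np.load('top.npz');Wt=z['W'];g=z['im'].max(2)
m=(g<60)&(z['d']>0)&(Wt[...,2]<.03)&(Wt[...,0]>.3)&(Wt[...,0]<.65)&(Wt[...,1]>.3)&(Wt[...,1]<.58)
n,l,s,c=cv2.connectedComponentsWithStats(m.astype(np.uint8)); i=1+s[1:,4].argmax()
print('pad',cv2.minAreaRect(Wt[l==i][:,:2].astype(np.float32)))
```

```text
orange (567, 'enc', array([0.5313, 0.2045]), 'D', 0.0502, 'box', array([0.5315, 0.206 ]), array([0.0481, 0.0461]), 'z', np.float64(0.0782))
white (656, 'enc', array([0.5316, 0.2045]), 'D', 0.0361, 'box', array([0.5318, 0.2048]), array([0.0341, 0.0346]), 'z', np.float64(0.0961))
grey (860, 'enc', array([0.5318, 0.2048]), 'D', 0.064, 'box', array([0.532 , 0.2058]), array([0.0617, 0.0604]), 'z', np.float64(0.0602))
at [0.5311 0.2038 0.1967] yaw -24.8 tilt [-0.002 -0.001 -1.   ] F [ 1.1 -0.8 -0.3] grip 1.001 t 20.97 q [-0.81  0.24  0.43  1.68 -0.1   1.25 -0.8 ]
[[0.2, 0.0, 19.3], [0.4, 0.0, 38.7], [0.5, 0.1, 58.0], [0.7, 0.1, 77.3], [0.9, 0.1, 96.7]] [0.001, 0.001, 0.002, 0.003, 0.003]
[[0.0, 0.0, 13.6], [0.0, 0.0, 27.2], [0.0, 0.0, 40.8], [0.0, 0.0, 54.4], [0.0, 0.0, 68.0]] [0.0, 0.0, 0.0, 0.0, 0.0]
pad ((0.481987863779068, 0.43982869386672974), (0.20673276484012604, 0.14917252957820892), 4.618547439575195)
```

View pics/w6.png

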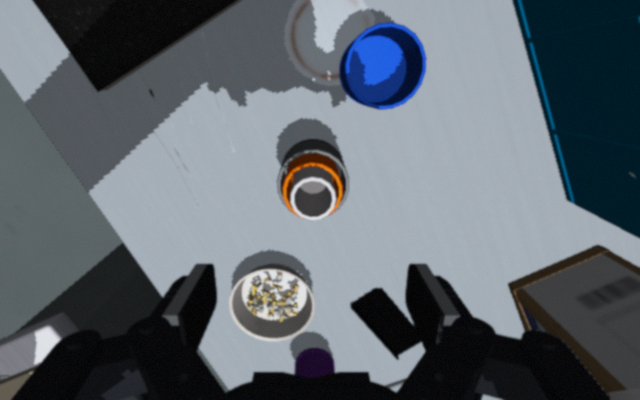

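The nest is right: white rim (313,199) at z 96.1 mm, orange at 78.2 mm, grey at 60.2 mm, all concentric within 1 mm. The pad centre is (0.482, 0.440), and its size checks at 207x149 mm. Now I grip the grey pot from outside.

send_rows:
  offset:
    - [0,0,15]
    - [0,0,40]
    - [0,0,65]
    - [0,0,90]
    - [0,0,110]
  roll: [0,0,0,0,0]

```text
clock: 21.38
position: [0.5306, 0.2035, 0.0852]
ee_rot: [0.842, 0.539, -0.001, -0.0]
ft_force: [0.4, 1.0, 0.1]
grip_width: 1.002
```

send_rows:
  offset:
    - [0,0,15]
    - [0,0,27]
    - [0,0,38]
    - [0,0,46]
    - [0,0,50]
  roll: [0,0,0,0,0]

```text
clock: 21.8
position: [0.5314, 0.2039, 0.037]
ee_rot: [0.842, 0.539, -0.001, -0.0]
ft_force: [0.7, -1.1, 0.6]
grip_width: 1.001
```

send_rows:
  offset:
    - [0,0,2]
    - [0,0,4]
    - [0,0,4]
    - [0,0,4]
    - [0,0,4]
  roll: [0,0,0,0,0]

```text
clock: 22.22
position: [0.5321, 0.2042, 0.0346]
ee_rot: [0.842, 0.539, 0.0, -0.0]
ft_force: [0.1, 0.1, 0.3]
grip_width: 0.997
```

send_rows:
  offset:
    - [0,0,0]
    - [0,0,0]
    - [0,0,0]
    - [0,0,0]
    - [0,0,0]
  roll: [0,0,0,0,0]
  jaw: 0.5
  newtons: 70

```text
clock: 22.63
position: [0.5323, 0.2041, 0.0353]
ee_rot: [0.843, 0.539, 0.001, -0.0]
ft_force: [-4.1, -1.8, 11.0]
grip_width: 0.73
```

send_rows:
  offset:
    - [0,0,0]
    - [0,0,0]
    - [0,0,0]
    - [0,0,0]
    - [0,0,0]
  roll: [0,0,0,0,0]

```text
clock: 23.05
position: [0.5323, 0.2041, 0.0353]
ee_rot: [0.843, 0.539, 0.001, -0.0]
ft_force: [-3.8, -2.4, 10.6]
grip_width: 0.73
```

send_rows:
  offset:
    - [0,0,-3]
    - [0,0,-10]
    - [0,0,-20]
    - [0,0,-32]
    - [0,0,-45]
  roll: [0,0,0,0,0]

```text
clock: 23.47
position: [0.5317, 0.2039, 0.0802]
ee_rot: [0.843, 0.539, -0.0, -0.0]
ft_force: [0.3, 0.4, -4.5]
grip_width: 0.728
```

Run:
```python
from h import *
plan([((.5316,.2045,.186),-25,2),((.482,.44,.186),-5,3)])
```

```text
at [0.5317 0.2039 0.0802] yaw -24.8 tilt [-0. -0. -1.] F [ 0.3  0.4 -4.5] grip 0.728 t 23.47 q [-0.78  0.36  0.4   1.8  -0.16  1.02 -0.75]
[[0.1, -0.0, -10.6], [0.1, -0.1, -21.2], [0.2, -0.1, -31.7], [0.2, -0.1, -42.3], [0.3, -0.2, -52.9]] [0.0, 0.001, 0.001, 0.001, 0.002]
[[0.1, -0.0, -10.6], [0.1, -0.1, -21.2], [0.2, -0.1, -31.7], [0.2, -0.1, -42.3], [0.3, -0.2, -52.9]] [0.0, 0.001, 0.001, 0.001, 0.002]
[[12.8, -9.6, 0.0], [25.7, -19.3, 0.0], [38.5, -28.9, 0.0], [51.3, -38.5, 0.0], [64.2, -48.2, 0.0]] [-0.023, -0.047, -0.07, -0.093, -0.116]
[[13.9, -8.1, 0.0], [27.7, -16.2, 0.0], [41.6, -24.2, 0.0], [55.5, -32.3, 0.0], [69.3, -40.4, 0.0]] [-0.023, -0.047, -0.07, -0.093, -0.116]
[[14.7, -6.4, 0.0], [29.4, -12.8, 0.0], [44.1, -19.2, 0.0], [58.8, -25.7, 0.0], [73.5, -32.1, 0.0]] [-0.023, -0.047, -0.07, -0.093, -0.116]
```

send_rows:
  offset:
    - [0,0,-13]
    - [0,0,-26]
    - [0,0,-39]
    - [0,0,-52]
    - [0,0,-65]
  roll: [0,0,0,0,0]

```text
clock: 23.88
position: [0.5318, 0.2039, 0.1458]
ee_rot: [0.843, 0.539, 0.0, -0.0]
ft_force: [0.2, 1.1, -3.5]
grip_width: 0.729
```

send_rows:
  offset:
    - [0,0,-12]
    - [2,-1,-23]
    - [9,-7,-32]
    - [20,-15,-38]
    - [32,-24,-41]
  roll: [0,0,0,0,0]

```text
clock: 24.3
position: [0.5233, 0.2446, 0.1863]
ee_rot: [0.843, 0.539, 0.001, -0.0]
ft_force: [0.0, -0.3, -4.4]
grip_width: 0.732
```

send_rows:
  offset:
    - [14,-10,0]
    - [29,-22,0]
    - [45,-34,0]
    - [61,-46,0]
    - [77,-57,0]
  roll: [0,0,0,0,0]

```text
clock: 24.72
position: [0.5024, 0.3397, 0.1849]
ee_rot: [0.842, 0.539, -0.0, -0.0]
ft_force: [-1.1, -0.5, -4.2]
grip_width: 0.73
```

send_rows:
  offset:
    - [16,-12,0]
    - [32,-24,0]
    - [47,-35,0]
    - [60,-45,0]
    - [70,-53,0]
  roll: [0,0,0,0,0]

```text
clock: 25.13
position: [0.4839, 0.4253, 0.1848]
ee_rot: [0.842, 0.539, -0.0, -0.0]
ft_force: [0.3, -0.2, -4.2]
grip_width: 0.727
```

send_rows:
  offset:
    - [7,-5,0]
    - [11,-8,0]
    - [13,-9,0]
    - [14,-10,0]
    - [14,-10,0]
  roll: [0,0,0,0,0]

```text
clock: 25.55
position: [0.4825, 0.439, 0.1852]
ee_rot: [0.843, 0.538, 0.0, 0.0]
ft_force: [0.5, -0.4, -4.5]
grip_width: 0.728
```

send_rows:
  offset:
    - [0,0,0]
    - [0,0,0]
    - [0,0,0]
    - [0,0,0]
    - [0,0,0]
  roll: [0,0,0,0,0]

```text
clock: 25.97
position: [0.4821, 0.4394, 0.1852]
ee_rot: [0.843, 0.539, 0.0, -0.0]
ft_force: [-0.7, -0.8, -4.2]
grip_width: 0.724
```

send_rows:
  offset:
    - [0,0,0]
    - [0,0,0]
    - [0,0,0]
    - [0,0,0]
    - [0,0,0]
  roll: [0,0,0,0,0]

```text
clock: 26.38
position: [0.482, 0.4396, 0.1851]
ee_rot: [0.842, 0.539, 0.0, -0.0]
ft_force: [-0.1, 0.7, -4.0]
grip_width: 0.724
```

Run:
```python
from h import *
im,d,p=shot('wrist'); W=world(p,d); hsv=cv2.cvtColor(im,cv2.COLOR_BGR2HSV)
ok=(d>0)&(hsv[...,0]<25)&(hsv[...,1]>120)
plan([]); o=monitor.get_obs(); c=o['position'][:2]; b=o['position'][2]-.0353
print('v',abs(o['joint_velocities']).max())
print('orange',rim(W,ok,c,b+.078,.04)); print('white',rim(W,(d>0)&~ok,c,b+.096,.022))
s,_,_=shot('side'); cv2.imwrite('pics/v7.png',np.hstack([im[:,100:540],cv2.resize(s[60:240,180:340],(356,400))]))
```

```text
at [0.4821 0.4396 0.1851] yaw -24.8 tilt [ 0.  0. -1.] F [ 0.7  0.4 -4. ] grip 0.727 t 26.43 q [-1.05  0.43  0.32  1.46 -0.14  1.28 -1.15]
v 0.0023052439371697344
orange (3017, 'enc', array([0.481 , 0.4415]), 'D', 0.0493, 'box', array([0.4813, 0.4448]), array([0.0474, 0.0411]), 'z', np.float64(0.2276))
white (2855, 'enc', array([0.4811, 0.4413]), 'D', 0.0364, 'box', array([0.4821, 0.4447]), array([0.0328, 0.0278]), 'z', np.float64(0.2453))
```

View pics/v7.png

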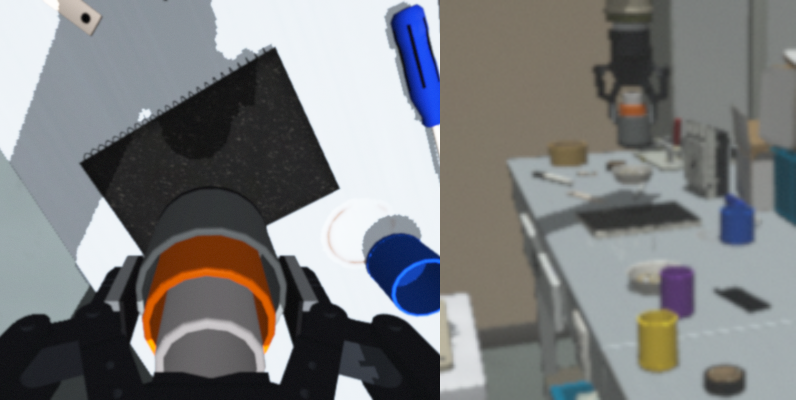

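The wrist half shows the nest level between the pads (grey, orange and white rims stacked at about (210,290)) over the pad. The side half shows it upright in the hand at (633,115). The rim heights put the underside at 0.150 m, and the arm is still.

```bash
python3 -c "
from h import *
print(manip.hand_in())"
```

```text
the job is handed in; nothing more can be done
None
```

I handed the job in at about 26 s, with the hand still holding the nest over the middle of the pad nearest the pots. The hand-in gave no verdict.

- **Nesting:** I lowered the orange pot into the grey and the white into the orange. Each touched down within about a millimetre of the height I expected (5–6 N) and was then let go. Afterwards the rims measured 60.2, 78.2 and 96.1 mm, concentric to within 1 mm.
- **Final hold:**
  - **Position:** the hand was at (0.482, 0.440), the measured pad centre. The rim heights put the underside about 15 cm above the bench.
  - **Steadiness:** the tool pointed straight down and the joints were still (under 0.003 rad/s). The grip was steady at 70 N, with a load of about 4 N.
- **Limits of the checks:** no check failed. In the last wrist view the hand hid parts of the rims, so the pot centres there are good to only about 2 mm. I did not re-measure where the bystanders ended up, but I saw no contact with them in the forces or pictures.

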